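# Press the adapter and the mouse home in the loan-kit case

## Task

Pack the loan kit: put the laptop power adapter and the computer mouse each into its own shaped cutout of the case insert, the right way round, and press both down against the gripping cheeks until they are fully home, bottomed and level from end to end. Press slowly and with care so that nothing is slammed or forced, keep the loose case flat and about where it stands, and leave the tape ring, carton and screwdriver alone.

Things in the scene. Friction and masses are not known exactly. Their poses are not given: they have to be found in the camera images.
- case: Loose black case filled flush with a rigid grey insert, 180 (x) x 200 (y) x 36 mm high, about 1.1 kg; slides if shoved with some 5 N. Origin: centre of its underside, z up. Two open cutouts 24 mm deep lie side by side, long side along x: the adapter's on the -y side, the mouse's on the +y side; their floor is 12 mm over the table. No finger recesses: fingers cannot go below the top face.
- insert_top (a point): Centre of the insert's flat top face, 36 mm over the table; case axes. In each cutout two opposed pairs of spring cheeks (black rubber, 16 mm long) stick 2.5 mm out of the long walls, sloping in from 4 to 12 mm below this face. An item set in its cutout first rests on the cheeks, its underside about 10 mm below this face, 14 mm short of home. Home, its top stands 2 mm above this face.
- adapter_pocket (a point): Floor centre of the adapter's cutout, case axes: where the adapter's origin must come, with the same x and z (nub to the case's +x). 106.5 x 44.5 mm plus a 21 mm wide recess for the nub at +x; 1.25 mm play a side. Cheeks at x = +36 mm (stiffer, about 4.5 N each) and -36 mm (2.5 N each). Pushing it slowly home takes 10 to 25 N; pressing one end first cants and may wedge it.
- mouse_pocket (a point): Floor centre of the mouse's cutout, case axes: where the mouse's origin must come, with the same x and z (front end to the case's +x). It follows the mouse's outline with 1.25 mm play a side. Cheeks at x = +30 mm (about 2.2 N each) and -20 mm (stiffer, 3.6 N each). Pushing it slowly home takes 10 to 25 N; pressing one end first cants and may wedge it.
- adapter: Laptop power adapter, loose black brick lying flat: 104 (x) x 42 (y) x 26 mm high, flat top, lower edges bevelled 2.5 mm, plus a nub (cable end) at +x 14 mm long, 18 mm wide, 5 to 21 mm up; 0.18 to 0.36 kg. Origin: centre of the brick's underside (without the nub), z up.
- mouse: Computer mouse, loose, black, lying flat: 100 (x) x 56 (y) x 26 mm high, flat top, lower edges bevelled 2.5 mm, straight parallel sides from x = -30 to +42 mm. Front corners (+x, scroll wheel end) cut 8 mm at 45 degrees, rear corners (-x) cut 20 mm: it fits one way round only. 0.08 to 0.15 kg. Origin: centre of its underside, z up.
- tape: Bystander: roll of clear packing tape lying flat, 100 mm across, 48 mm high. Origin: centre of its underside.
- carton: Bystander: closed cardboard carton, 60 x 110 x 45 mm high. Origin: centre of its underside.
- driver: Bystander: screwdriver lying on the table near the edge on the right. Origin: about the middle of its length, on the table.
Things that resemble listed ones, but are neither listed nor needed, are in the scene too. Leave any blue look-alike of the adapter alone. What is shaped like the mouse but pink or purple is not meant.

How it is judged:
By the outcome, as a careful person would: the job done as asked, in the order asked, and still so for the second after the job is handed in, with the robot touching nothing.
It also fails if it takes over 72 s, if anything falls off the work surface, if the arm or the gripper's body presses on something with over 40 N, if the wrist force passes 120 N, or if a joint passes its speed limit or range.

## Robot

A 6-joint arm with a two-finger parallel gripper is mounted at the origin on the work surface. World frame = base frame: x ahead of the robot, y to its left, z up, the work surface at z = 0. Lengths are in m, angles in degrees, forces in N, time in s.
With the tool pointing down it reaches from about 0.4 to 0.825 m from the base axis. Payload 7 kg.
Tool frame: the origin (TCP) lies midway between the tips of the shut fingers; the grasp point (between the pads) lies 19 mm behind it; z points along the fingers, y is the line along which they close (so a half turn about z gives the same grasp; the last joint's range is limited). The gripper opens to 85 mm and grips with 20 to 120 N. Pads are 22 mm wide; open, the fingers measure 114 mm over their backs; the gripper's body (76 mm by 85 mm) begins 54 mm behind the grasp point. The pads swing forward as they close: fully open they stand 13 mm farther back than shut.
Start: joints at [83.658, 20.546, 0.682, 0, -70.136, -16.507], TCP at [0.262, 0.622, 0.231] pointing down, gripper open.
Joint ranges: [-176.03, 176.03], [-82.01, 121.73], [-58.28, 71.71], [-173.87, 95.51], [-174.79, -0.11], [-173.66, 173.66]. Speed limits (degrees/s): [136.94, 136.94, 172.46, 180, 180, 180].

## Interface

Orientations are given as [roll, pitch, yaw] about the fixed x, y, z axes, in that order (R = Rz(yaw) Ry(pitch) Rx(roll)).
In Python, from station import arm gives the robot as it stands.
- The arm moves only by the tool apply_moves, never from a script. Its argument "plan" is a list of rows, each an object with "slide": the shift along the tool's x, y, z in m, a list of three; "turn": the turn, a rotation vector about the tool's x, y, z in rad, a list of three. A call has 1 to 5 rows; each row shifts and turns the commanded pose from where the row before left it, along the tool's axes as they then stand; what a row does not reach is not made up. A row lasts 1/10 s, in which the tool goes at most 50 mm and 8.59 degrees, less where a joint would pass 70% of its speed; a pose out of reach is approached as far as the arm can. A call is refused whole if a number of a shift passes 0.05 or a number of a turn 0.15, either way. A call with a gripper value outside its range is refused whole. "hand" is the opening, from 0 (shut) to 1 (fully open), set as the call begins (left out, the last holds). The fingers move at their own pace and stop on an object; "newtons" is the grip in N (left out, the last holds). Time passes only in rows, so rows that do not move let the fingers close. It gives the time, the measured TCP pose, the force, the opening and the grip force at its end, in the units of the state.
- arm.read_state(): the state, without advancing time (a new reading comes with each control period).
- arm.camera(name): name is "scene" or "top" or "wrist"; returns a dict with "frame" (420x560x3 uint8, blue, green, red), "vfov" (degrees; the focal length in pixels is half the picture's height over the tangent of half this angle, whatever the lens; pixels are square), "cx", "cy" (the principal point, pixels), "k1" (the pictures are not rectified: a ray, as slopes to the right and down, at radius r is drawn at 1 + k1 r^2 times it, then the intrinsics apply), "pose" (4x4, takes a point from camera to world coordinates); the wrist camera has in their place "mount" (4x4, takes a point from camera to tool coordinates, whose origin is the TCP and whose axes are the flange's). Camera axes: x right, y down, z forward; pixel columns grow to the right and rows downward; lengths in m; the calibration is good to about 2 mm. A picture is of the moment at which its call begins: read the wrist's pose just before it. There is no depth.
- arm.finish_job(): hands the job in; it is judged then, once.
The state is a dict: "t": time; "joint_positions": joint angles; "joint_velocities": joint speeds; "joint_torque": joint torques, N m; "position": TCP position; "eef_rot": TCP orientation; "wrist_force": force on the tool from outside, world axes, zero at the start; "ft_torque": the same for the moment, N m; "opening": opening from 0.0 (shut) to 1.0 (fully open); "grasp_force": force on a finger pad.
Only numpy, scipy, OpenCV 4.12 (cv2) and the standard library are available. Lean on these libraries where they do the work, as an engineer would, in place of code of your own. Each camera call takes 0.05 s, during which the arm holds its last target. There are 200 camera calls.

## Working session

There is one attempt and no reset: what is moved stays moved. The work goes in short steps, Python scripts to look and compute and a tool call to move; the robot and the scene stay as the last step left them, time stands still between calls to the robot, and variables do not carry over. Pictures are saved under pics/ and viewed, at most 10 in all, crops included, and the job is handed in when it is done.

Besides the shell and the picture viewer there is one more tool, called after "Emit:" in YAML: its name, and indented under it one key for each argument. apply_moves: Moves the arm, as the interface text tells. Its arguments: {"type":"object","properties":{"plan":{"type":"array"},"hand":{"type":"number"},"newtons":{"type":"number"}},"required":["plan"]}

```bash
mkdir -p pics; cat > h.py <<'E'
import numpy as np, cv2
from scipy.spatial.transform import Rotation as R
from station import arm
def K(c):
    f=c["frame"].shape[0]/2/np.tan(np.radians(c["vfov"])/2); return f
def ray(c,P,uv):
    f=K(c); d=(np.array(uv,float)-[c["cx"],c["cy"]])/f
    u=d.copy()
    for _ in range(30): u=d/(1+c["k1"]*(u@u))
    return P[:3,3],P[:3,:3]@np.array([u[0],u[1],1])
def hit(c,P,uv,z):
    o,d=ray(c,P,uv); return o+d*(z-o[2])/d[2]
def proj(c,P,X):
    p=P[:3,:3].T@(np.array(X)-P[:3,3]); u=p[:2]/p[2]; u=u*(1+c["k1"]*(u@u))
    return u*K(c)+[c["cx"],c["cy"]]
def tcp():
    s=arm.read_state(); T=np.eye(4); T[:3,3]=s["position"]
    e=s["eef_rot"]; T[:3,:3]=R.from_euler('xyz',e,degrees=True).as_matrix() if np.size(e)==3 else np.array(e)
    return s,T
def snap(name):
    s,T=tcp(); c=arm.camera(name); P=c["pose"] if name!="wrist" else T@np.array(c["mount"]); return c,np.array(P)
E
python3 - <<'E'
from h import *
import pickle
print(arm.read_state())
for n in("top","scene"):
    c,P=snap(n); pickle.dump((c,P),open(n+".pkl","wb")); cv2.imwrite(f"pics/{n}0.png",cv2.resize(c["frame"],(800,600))); print(n,{k:v for k,v in c.items() if k!="frame"})
E
```

```text
{'t': 0.0, 'joint_positions': array([ 8.36581716e+01,  2.05907314e+01,  6.32612927e-01, -1.90353941e-02,
       -7.01348962e+01, -1.65064049e+01]), 'joint_velocities': array([-0.0486337 , -0.01403684, -0.05666643, -0.0794287 ,  0.02860276,
       -0.08397305]), 'joint_torque': array([ 2.87989396e-04, -5.83329749e+01,  2.93418396e+01,  6.93674952e+00,
       -5.69640513e-03, -1.04675189e-05]), 'position': array([0.26194549, 0.62157556, 0.23036621]), 'eef_rot': array([ 1.79905734e+02, -9.27303500e-03, -2.28547086e+01]), 'wrist_force': array([-0.71249837, -0.590205  , -0.23996899]), 'ft_torque': array([-0.02336083, -0.00833621,  0.02569844]), 'grasp_force': 0.0, 'opening': 0.9976149438510303}
top {'vfov': 56.576786689641935, 'cx': 282.45431977643125, 'cy': 207.0010203470675, 'k1': 0.017372177428025284, 'pose': array([[-0.02242146, -0.98568525,  0.16709837,  0.40634729],
       [-0.99974756,  0.02186436, -0.00517312,  0.0028449 ],
       [ 0.00144557, -0.16717218, -0.98592666,  1.06212396],
       [ 0.        ,  0.        ,  0.        ,  1.        ]])}
scene {'vfov': 45.00899391792938, 'cx': 278.1057702798664, 'cy': 206.9535877570665, 'k1': -0.020119909709658445, 'pose': array([[ 0.08548308,  0.71626961, -0.69256804,  1.6597653 ],
       [ 0.99620538, -0.07285603,  0.04761141, -0.10397095],
       [-0.01635515, -0.69400997, -0.7197796 ,  1.18584278],
       [ 0.        ,  0.        ,  0.        ,  1.        ]])}
```

View pics/top0.png

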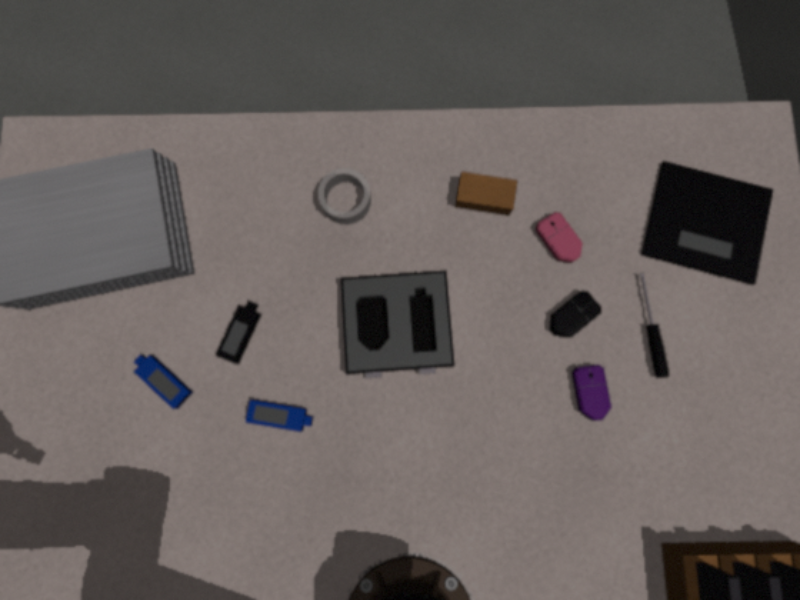

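View pics/scene0.png

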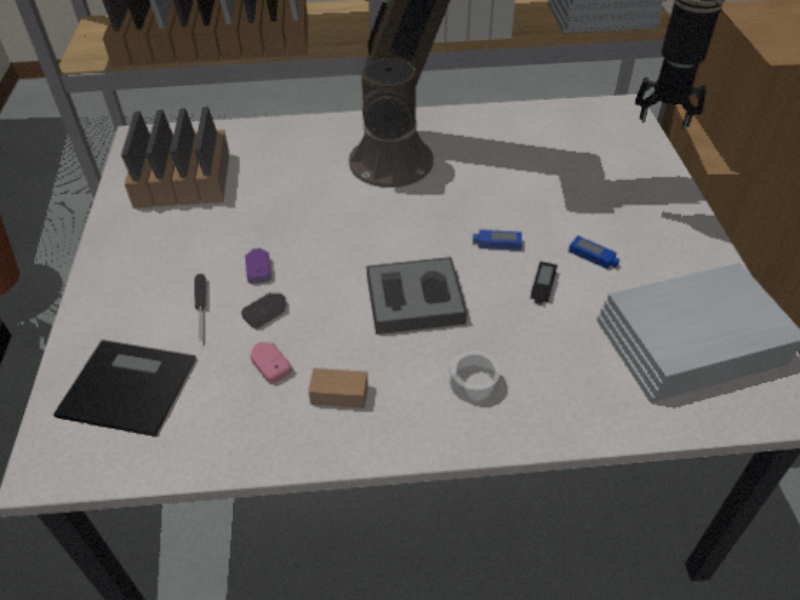

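The top view shows the case centred at about (397,321), with the nub slot at (421,293) pointing away from the base. The black adapter is at (238,333) with its nub at (252,306), and the black mouse is at (575,314). Both blue bricks and the pink and purple mice are decoys.

```bash
python3 - <<'E'
from h import *
import pickle
c,P=pickle.load(open("top.pkl","rb"))
for n,uv,z in [("adp",(238,333),.026),("nub",(252,306),.02),("mouse",(575,314),.026),("case",(397,321),.036),("caseTL",(341,279),.036),("caseTR",(445,271),.036),("caseBR",(453,363),.036),("caseBL",(348,373),.036)]:
    print(n,hit(c,P,np.array(uv)*.7-.15,z).round(3))
w=arm.camera("wrist"); print({k:v for k,v in w.items() if k!="frame"})
im=c["frame"]
A=cv2.resize(im[200:265,140:200],None,fx=6.5,fy=6.5,interpolation=cv2.INTER_CUBIC)
B=cv2.resize(im[190:255,370:430],None,fx=6.5,fy=6.5,interpolation=cv2.INTER_CUBIC)
cv2.imwrite("pics/crop.png",np.clip(np.hstack([A,B]).astype(float)*1.8,0,255).astype(np.uint8))
E
```

```text
adp [0.519 0.307 0.026]
nub [0.57  0.284 0.02 ]
mouse [ 0.541 -0.323  0.026]
case [0.533 0.011 0.036]
caseTL [0.615 0.114 0.036]
caseTR [ 0.626 -0.081  0.036]
caseBR [ 0.454 -0.09   0.036]
caseBL [0.44  0.102 0.036]
{'vfov': 66.44361551927223, 'cx': 276.7923712543722, 'cy': 206.17087547238148, 'k1': -0.02021100734118795, 'mount': array([[ 8.32593357e-05, -9.52277015e-01, -3.05235121e-01,
         7.85464033e-02],
       [ 9.99999994e-01,  5.91160212e-05,  8.83401192e-05,
        -1.49411004e-03],
       [-6.60799791e-05, -3.05235127e-01,  9.52277015e-01,
        -1.41979437e-01],
       [ 0.00000000e+00,  0.00000000e+00,  0.00000000e+00,
         1.00000000e+00]])}
```

View pics/crop.png

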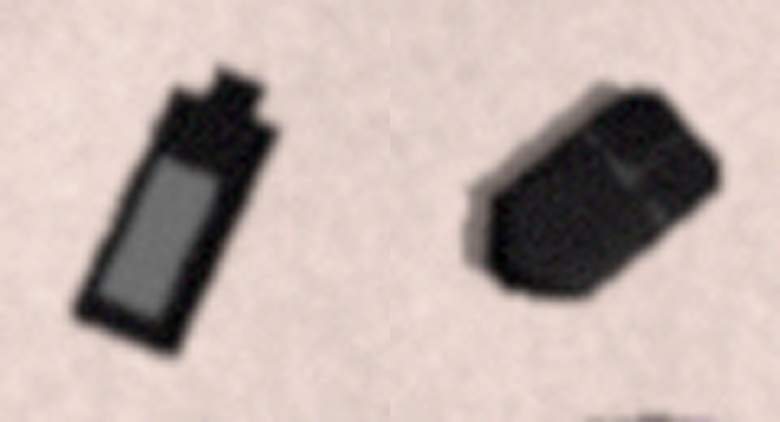

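The mouse front (wheel end) points to the upper right, about -50° yaw. The adapter yaw is about -24° and the case yaw about +3.5°. I'll go over the adapter next.

Emit:
apply_moves:
  plan:
    - {"slide": [0.036,0.019,0],"turn": [0,0,0]}
    - {"slide": [0.036,0.019,0],"turn": [0,0,0]}
    - {"slide": [0.036,0.019,0],"turn": [0,0,0]}
    - {"slide": [0.036,0.019,0],"turn": [0,0,0]}
    - {"slide": [0.036,0.019,0],"turn": [0,0,0]}

```text
t: 0.65
position: [0.3918, 0.4631, 0.2311]
eef_rot: [180.0, 0.0, -22.8]
wrist_force: [0.5, 0.6, 0.8]
opening: 0.998
grasp_force: 0.0
```

Emit:
apply_moves:
  plan:
    - {"slide": [0.036,0.019,0.015],"turn": [0,0,0]}
    - {"slide": [0.036,0.019,0.015],"turn": [0,0,0]}
    - {"slide": [0.036,0.019,0.015],"turn": [0,0,0]}
    - {"slide": [0.036,0.019,0.015],"turn": [0,0,0]}
    - {"slide": [0.036,0.019,0.015],"turn": [0,0,0]}

```text
t: 1.15
position: [0.5208, 0.3057, 0.1557]
eef_rot: [-180.0, 0.0, -22.8]
wrist_force: [0.9, 0.1, 1.1]
opening: 1.001
grasp_force: 0.0
```

Emit:
apply_moves:
  plan:
    - {"slide": [0,0,0],"turn": [0,0,0]}
    - {"slide": [0,0,0],"turn": [0,0,0]}

```text
t: 1.35
position: [0.5205, 0.3059, 0.1556]
eef_rot: [179.9, 0.0, -23.0]
wrist_force: [0.4, 0.7, -0.5]
opening: 1.0
grasp_force: 0.0
```

```bash
python3 - <<'E'
from h import *
import pickle
c,P=snap("wrist"); s,T=tcp(); print(s["position"],s["eef_rot"],s["t"]); pickle.dump((c,P),open("w1.pkl","wb"))
g=cv2.resize(c["frame"],(800,600),interpolation=cv2.INTER_CUBIC); cv2.imwrite("pics/w1.png",np.clip(g*1.6,0,255).astype(np.uint8))
E
```

```text
[0.5202473  0.30693696 0.15620298] [ 1.79984732e+02  2.39519240e-03 -2.28981095e+01] 1.4
```

View pics/w1.png

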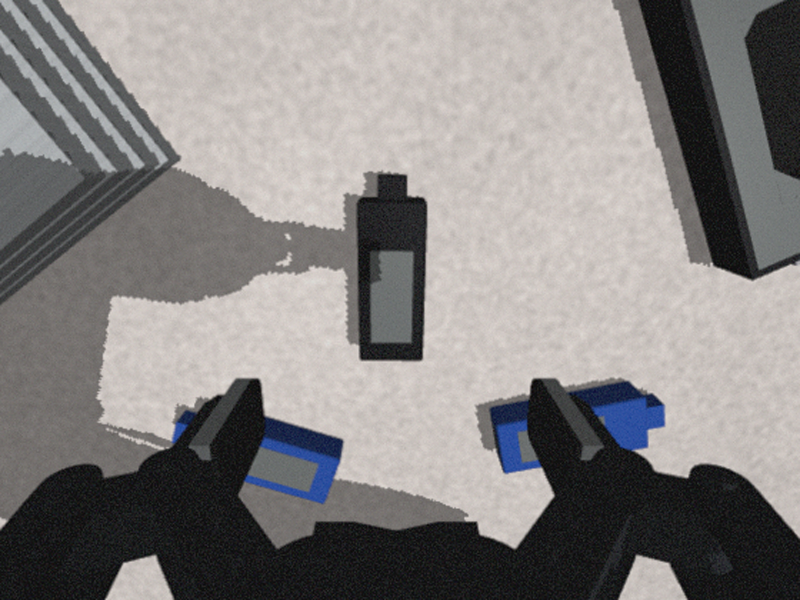

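The wrist view shows the black adapter, with its top face between x 358 and 427 and y 199 and 359 (px) and its nub at (392,185) pointing to tool +x. I'll fit its silhouette.

```bash
cat > fit.py <<'E'
from h import *
from scipy.optimize import minimize
def rect(a,b,c,d,z): return [[a,c,z],[b,c,z],[b,d,z],[a,d,z]]
def outm(i): # mouse outline grown by i
    x,y=.05+i,.028+i; f,r=.008+i*.586-0,.020+i*.586
    return [(x-f,-y),(x,-y+f),(x,y-f),(x-f,y),(-x+r,y),(-x,y-r),(-x,-y+r),(-x+r,-y)]
lv=lambda o,z:[[a,b,z] for a,b in o]
M={'adapter':[rect(-.052,.052,-.021,.021,.026)+rect(-.052,.052,-.021,.021,.0025)+rect(-.0495,.0495,-.0185,.0185,0),rect(.05,.066,-.009,.009,.021)+rect(.05,.066,-.009,.009,.005)],
'mouse':[lv(outm(0),.026)+lv(outm(0),.0025)+lv(outm(-.0025),0)],
'apock':[rect(-.05325,.05325,-.02225,.02225,0),rect(.05,.06725,-.0105,.0105,0)],
'mpock':[lv(outm(.00125),0)],
'case':[rect(-.09,.09,-.1,.1,.036)]}
S=8
def world(p,V,z0):
    V=np.array(V); c,s=np.cos(p[2]),np.sin(p[2]); return np.c_[p[0]+c*V[:,0]-s*V[:,1],p[1]+s*V[:,0]+c*V[:,1],V[:,2]+z0]
def draw(c,P,kind,p,z0,off,shape):
    m=np.zeros(shape,np.uint8)
    for g in M[kind]:
        q=np.array([proj(c,P,X) for X in world(p,g,z0)])
        h=cv2.convexHull(((q+.5-off)*S*16).round().astype(np.int32)); cv2.fillConvexPoly(m,h,255,shift=4)
    return m
def fit(c,P,kind,p,z0,thr,T=None):
    p=np.array(p,float); p[2]=np.radians(p[2])
    allq=np.array([proj(c,P,X) for g in M[kind] for X in world(p,g,z0)])
    lo=np.floor(np.maximum(allq.min(0)-14,0)).astype(int); hi=np.ceil(np.minimum(allq.max(0)+14,[560,420])).astype(int)
    im=cv2.resize(c["frame"][lo[1]:hi[1],lo[0]:hi[0]],None,fx=S,fy=S,interpolation=cv2.INTER_CUBIC)
    g=cv2.GaussianBlur(im.max(2),(0,0),S*.5); b=(g<thr).astype(np.uint8)*255
    cs,_=cv2.findContours(b,cv2.RETR_EXTERNAL,cv2.CHAIN_APPROX_NONE); k=max(cs,key=cv2.contourArea)
    m=cv2.drawContours(np.zeros_like(b),[k],-1,255,-1)
    area=m.sum()
    cost=lambda d:np.abs(draw(c,P,kind,p+np.array(d)*[.001,.001,.01],z0,lo,m.shape).astype(float)-m).sum()/area
    r=min((minimize(cost,[a,e,f],method='Nelder-Mead',options=dict(initial_simplex=np.array([[a,e,f],[a+4,e,f],[a,e+4,f],[a,e,f+4]]))) for a,e,f in [(0,0,0),(3,3,1)]),key=lambda r:r.fun)
    o=p+r.x*[.001,.001,.01]
    dbg=cv2.merge([m,g,draw(c,P,kind,o,z0,lo,m.shape)])
    return o[0],o[1],np.degrees(o[2]),r.fun,dbg
E
python3 - <<'E'
from fit import *
import pickle
c,P=pickle.load(open("w1.pkl","rb")); s,T=tcp()
f=c["frame"].max(2); print(f[int(280*.7),int(392*.7)],f[int(220*.7),int(392*.7)],f[int(270*.7),int(350*.7)],f[200,300])
for thr in(30,40):
    *o,d=fit(c,P,'adapter',[.52,.307,-23],0,thr); print(np.round(o,4))
cv2.imwrite("pics/d1.png",cv2.resize(d,None,fx=.5,fy=.5))
E
```

```text
69 23 73 130
[  0.519    0.311  -23.5361   0.0959]
[  0.5193   0.3109 -23.4683   0.07  ]
```

```bash
python3 - <<'E'
from fit import *
import pickle
c,P=pickle.load(open("w1.pkl","rb")); s,T=tcp()
for thr in(50,58):
    *o,d=fit(c,P,'adapter',[.52,.309,-23],0,thr); print(np.round(o,4))
cv2.imwrite("pics/d1.png",cv2.resize(d,None,fx=.5,fy=.5)); print(d.shape)
q=T[:3,:3].T@(np.array([o[0],o[1],0])-T[:3,3]); print("in tool",q, s["eef_rot"])
E
```

```text
[  0.5197   0.3111 -23.7574   0.0509]
[  0.5199   0.3111 -23.6866   0.0372]
(1288, 632, 3)
in tool [-0.00190363 -0.00370275  0.15620208] [ 1.79984732e+02  2.39519240e-03 -2.28981095e+01]
```

View pics/d1.png

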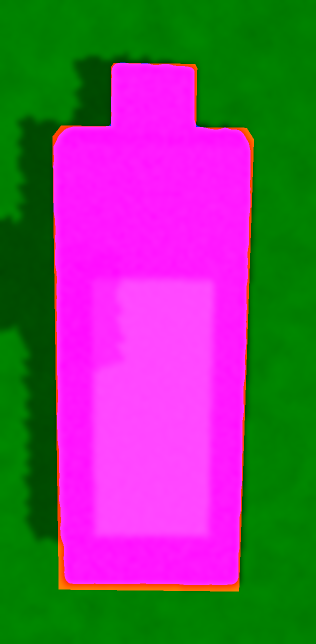

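The fit is tight: adapter at (0.520, 0.311), yaw -23.7°. I'll grasp it across its width.

Emit:
apply_moves:
  plan:
    - {"slide": [-0.002,-0.0037,0],"turn": [0,0,0.015]}
    - {"slide": [0,0,0.04],"turn": [0,0,0]}
    - {"slide": [0,0,0.04],"turn": [0,0,0]}
    - {"slide": [0,0,0.04],"turn": [0,0,0]}
    - {"slide": [0,0,0.02],"turn": [0,0,0]}

```text
t: 1.9
position: [0.5178, 0.3117, 0.0136]
eef_rot: [179.9, 0.1, -23.7]
wrist_force: [-0.4, -0.8, -0.1]
opening: 1.0
grasp_force: 0.0
```

Emit:
apply_moves:
  plan:
    - {"slide": [0,0,0.007],"turn": [0,0,0]}
    - {"slide": [0,0,0],"turn": [0,0,0]}

```text
t: 2.1
position: [0.5192, 0.3122, 0.009]
eef_rot: [179.9, 0.0, -23.6]
wrist_force: [0.6, 0.3, -0.4]
opening: 1.001
grasp_force: 0.0
```

Emit:
apply_moves:
  plan:
    - {"slide": [0,0,0],"turn": [0,0,0]}
    - {"slide": [0,0,0],"turn": [0,0,0]}
    - {"slide": [0,0,0],"turn": [0,0,0]}
    - {"slide": [0,0,0],"turn": [0,0,0]}
    - {"slide": [0,0,0],"turn": [0,0,0]}
  hand: 0.3
  newtons: 40

```text
t: 2.6
position: [0.52, 0.3116, 0.0108]
eef_rot: [-179.9, -0.0, -23.7]
wrist_force: [-2.5, -0.6, 6.0]
opening: 0.484
grasp_force: 41.0
```

Emit:
apply_moves:
  plan:
    - {"slide": [0,0,0],"turn": [0,0,0]}
    - {"slide": [0,0,0],"turn": [0,0,0]}
    - {"slide": [0,0,0],"turn": [0,0,0]}

```text
t: 2.9
position: [0.52, 0.3116, 0.0108]
eef_rot: [-179.9, -0.0, -23.7]
wrist_force: [-2.8, 0.1, 7.0]
opening: 0.478
grasp_force: 41.0
```

Emit:
apply_moves:
  plan:
    - {"slide": [0,0,-0.01],"turn": [0,0,0]}
    - {"slide": [0,0,-0.03],"turn": [0,0,0]}
    - {"slide": [0,0,-0.04],"turn": [0,0,0]}
    - {"slide": [0,0,-0.04],"turn": [0,0,0]}
    - {"slide": [0,0,-0.03],"turn": [0,0,0]}

```text
t: 3.4
position: [0.5201, 0.3115, 0.1628]
eef_rot: [-179.9, -0.1, -23.7]
wrist_force: [0.1, 1.3, -2.5]
opening: 0.482
grasp_force: 41.6
```

Emit:
apply_moves:
  plan:
    - {"slide": [0,0,0],"turn": [0,0,0]}
    - {"slide": [0,0,0],"turn": [0,0,0]}

```text
t: 3.6
position: [0.5196, 0.3114, 0.1605]
eef_rot: [-179.9, -0.0, -23.7]
wrist_force: [-0.9, 0.0, -2.9]
opening: 0.478
grasp_force: 41.5
```

```bash
python3 - <<'E'
from h import *
import pickle
c,P=snap("wrist"); s,T=tcp(); print(s["position"],s["eef_rot"],s["opening"],s["wrist_force"]); pickle.dump((c,P,T),open("w2.pkl","wb"))
g=cv2.resize(c["frame"],(800,600),interpolation=cv2.INTER_CUBIC); cv2.imwrite("pics/w2.png",np.clip(g*1.6,0,255).astype(np.uint8))
E
```

```text
[0.51912666 0.31089686 0.15918478] [ 1.79997934e+02  3.63693719e-02 -2.37368743e+01] 0.48139504770743813 [-0.15835799  0.15290272 -2.60349416]
```

View pics/w2.png

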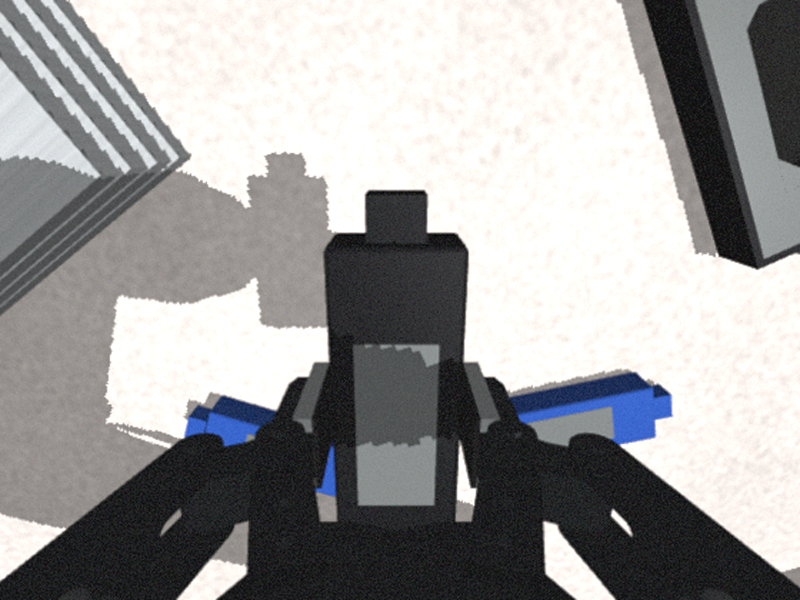

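The adapter is held level with its nub forward. The brick's top front edge runs (325,250)–(467,250) and the nub's front edge (366,193)–(427,193).

```bash
python3 - <<'E'
from h import *
import pickle
c,P,T=pickle.load(open("w2.pkl","rb")); m=np.array(c["mount"])
for uv,z in [((325,250),-.0152),((467,250),-.0152),((326,300),-.0152),((467,300),-.0152),((366,193),-.0102),((427,193),-.0102)]:
    print(uv,hit(c,m,np.array(uv)*.7-.15,z).round(4))
c,P=pickle.load(open("top.pkl","rb"))
E
```

```text
(325, 250) [ 0.0511 -0.0214 -0.0152]
(467, 250) [ 0.0511  0.0186 -0.0152]
(326, 300) [ 0.0363 -0.0218 -0.0152]
(467, 300) [ 0.0363  0.0193 -0.0152]
(366, 193) [ 0.0664 -0.0099 -0.0102]
(427, 193) [ 0.0664  0.0074 -0.0102]
```

Emit:
apply_moves:
  plan:
    - {"slide": [0.0108,0.0391,0],"turn": [0,0,0]}
    - {"slide": [0.0108,0.0391,0],"turn": [0,0,0]}
    - {"slide": [0.0108,0.0391,0],"turn": [0,0,0]}
    - {"slide": [0.0108,0.0391,0],"turn": [0,0,0]}
    - {"slide": [0.0108,0.0391,0],"turn": [0,0,0]}

```text
t: 4.15
position: [0.489, 0.1086, 0.1579]
eef_rot: [179.9, 0.1, -23.7]
wrist_force: [1.8, -0.7, -2.9]
opening: 0.483
grasp_force: 41.6
```

Emit:
apply_moves:
  plan:
    - {"slide": [0.0108,0.0391,0],"turn": [0,0,0]}
    - {"slide": [0,0,0],"turn": [0,0,-0.12]}
    - {"slide": [0,0,0],"turn": [0,0,-0.12]}
    - {"slide": [0,0,0],"turn": [0,0,-0.12]}
    - {"slide": [0,0,0],"turn": [0,0,-0.115]}

```text
t: 4.65
position: [0.4837, 0.0698, 0.1579]
eef_rot: [179.9, 0.2, 3.7]
wrist_force: [0.3, 0.0, -2.1]
opening: 0.475
grasp_force: 41.8
```

Emit:
apply_moves:
  plan:
    - {"slide": [0,0,0],"turn": [0,0,0]}
    - {"slide": [0,0,0],"turn": [0,0,0]}
    - {"slide": [0,0,0],"turn": [0,0,0]}

```text
t: 4.95
position: [0.4844, 0.0703, 0.1588]
eef_rot: [180.0, 0.1, 3.4]
wrist_force: [0.7, -0.6, -2.1]
opening: 0.48
grasp_force: 41.8
```

```bash
python3 - <<'E'
from h import *
import pickle
c,P=snap("wrist"); s,T=tcp(); print(s["position"],s["eef_rot"],s["opening"],s["wrist_force"]); pickle.dump((c,P,T),open("w3.pkl","wb"))
g=cv2.resize(c["frame"],(800,600),interpolation=cv2.INTER_CUBIC); cv2.imwrite("pics/w3.png",np.clip(g*1.6,0,255).astype(np.uint8))
E
```

```text
[0.48448008 0.07040189 0.15893288] [1.79983427e+02 3.96302181e-02 3.39026247e+00] 0.47894896557907757 [-0.08119881 -0.12961756 -2.68268707]
```

View pics/w3.png

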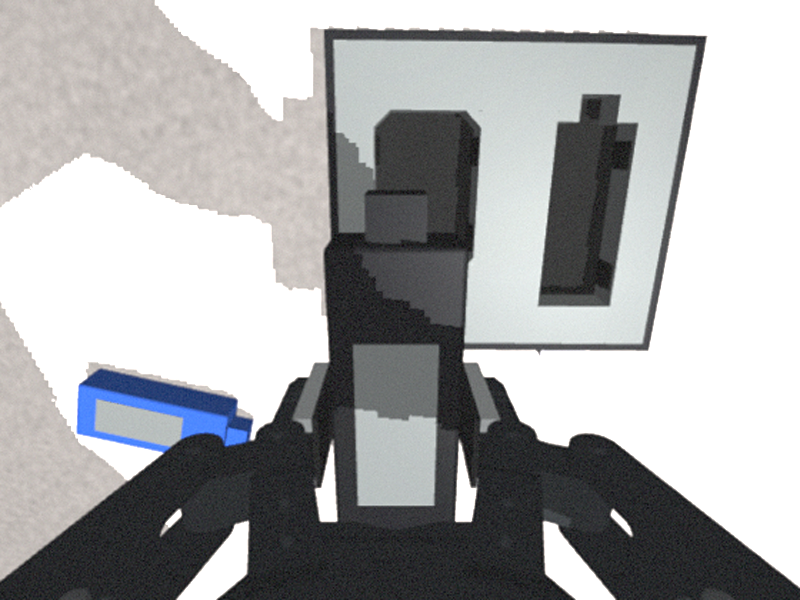

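The picture shows the adapter cutout whole, with corners at about (557,122), (637,124), (609,305) and (539,305) and the nub recess at (600,107). The mouse cutout is partly hidden behind the adapter. I'll fit the cutout mouth in the tool frame.

```bash
python3 - <<'E'
from fit import *
import pickle
c,P,T=pickle.load(open("w3.pkl","rb"))
f=c["frame"].max(2)
print([f[int(v*.7),int(u*.7)] for u,v in[(575,220),(625,200),(575,298),(500,200),(640,200)]])
g=hit(c,P,np.array([586,210])*.7-.15,.036); print(g)
for thr in(70,85,100):
    *o,d=fit(c,P,'apock',[g[0],g[1],3.5],.036,thr); 
    q=T[:3,:3].T@(np.array([o[0],o[1],.036])-T[:3,3]); print(np.round(o,4),q.round(4))
cv2.imwrite("pics/d3.png",cv2.resize(d,None,fx=.5,fy=.5))
for uv in[(328,32),(705,38),(648,348)]: print(hit(c,P,np.array(uv)*.7-.15,.036).round(4))
E
```

```text
[np.uint8(42), np.uint8(51), np.uint8(54), np.uint8(140), np.uint8(140)]
[ 0.53603491 -0.03521832  0.036     ]
[ 0.5304 -0.0356  3.172   0.0431] [0.0396 0.1085 0.1229]
[ 0.5306 -0.0356  3.07    0.0248] [0.0398 0.1085 0.1229]
[ 0.5308 -0.0355  2.8915  0.0091] [0.0401 0.1084 0.1229]
[0.6185 0.1143 0.036 ]
[ 0.6283 -0.0817  0.036 ]
[ 0.4524 -0.0909  0.036 ]
```

View pics/d3.png

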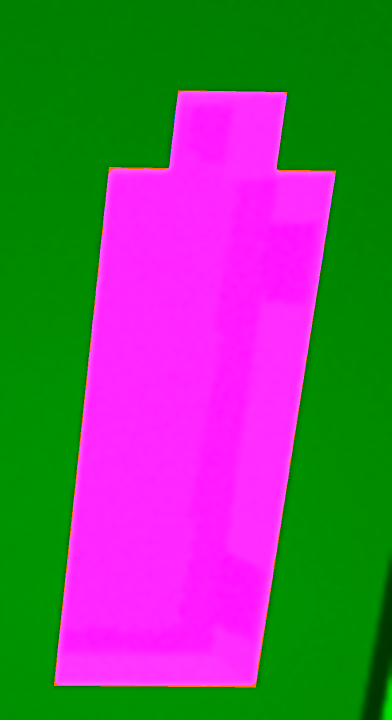

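Emit:
apply_moves:
  plan:
    - {"slide": [0,0,0],"turn": [0,0,0.01]}
    - {"slide": [0,0,0.03],"turn": [0,0,0]}
    - {"slide": [0,0,0.03],"turn": [0,0,0]}
    - {"slide": [0,0,0],"turn": [0,0,0]}
    - {"slide": [0,0,0],"turn": [0,0,0]}

```text
t: 5.5
position: [0.4848, 0.0704, 0.0996]
eef_rot: [179.9, 0.0, 2.9]
wrist_force: [0.4, 1.3, -1.6]
opening: 0.48
grasp_force: 41.8
```

```bash
python3 - <<'E'
from fit import *
import pickle
for i in range(2):
    c,P=snap("wrist"); s,T=tcp(); T[:3,:3]=R.from_euler('xyz',[180,0,s["eef_rot"][2]],degrees=True).as_matrix(); T[2,3]=.0985 
    P=T@np.array(c["mount"]); print(s["position"],s["eef_rot"])
    *o,d=fit(c,P,'apock',[.5305,-.0355,3],.036,100); 
    q=T[:3,:3].T@(np.array([o[0],o[1],.036])-T[:3,3]); print(np.round(o,4),q.round(4))
c,P,T=pickle.load(open("w3.pkl","rb"))
T[:3,:3]=R.from_euler('xyz',[180,0,3.45],degrees=True).as_matrix(); T[2,3]=.1585; P=T@np.array(c["mount"])
*o,d=fit(c,P,'apock',[.5305,-.0355,3],.036,100); 
q=T[:3,:3].T@(np.array([o[0],o[1],.036])-T[:3,3]); print("before",np.round(o,4),q.round(4), o[2]-3.45)
E
```

```text
[0.48549834 0.07074187 0.10043165] [ 1.79996653e+02 -6.13164000e-02  2.93783358e+00]
[ 0.5314 -0.0345  3.0115  0.0242] [0.0404 0.1075 0.0625]
[0.4857613  0.07093257 0.10077622] [-1.79968010e+02 -1.15808593e-01  2.94050577e+00]
[ 0.5306 -0.0342  2.9171  0.0302] [0.0394 0.1073 0.0625]
before [ 0.5312 -0.0352  2.9891  0.0111] [0.0403 0.1082 0.1225] -0.4609009243658493
```

```bash
python3 - <<'E'
from fit import *
import pickle
def scan(c,T,dzs):
    for dz in dzs:
        P=T@np.array(c["mount"]); *o,d=fit(c,P,'apock',[.5305,-.035,2.9],.036+dz,100)
        q=T[:3,:3].T@(np.array([o[0],o[1],.036])-T[:3,3]); print(dz,np.round(o,4),q.round(4))
c,P=snap("wrist"); s,T=tcp(); print(s["position"])
T[:3,3]=[.4855,.0706,.099]; T[:3,:3]=R.from_euler('xyz',[180,0,2.94],degrees=True).as_matrix()
pickle.dump((c,T),open("w4.pkl","wb"))
scan(c,T,[-.004,-.002,0,.002])
c,P,T=pickle.load(open("w3.pkl","rb")); print("w3")
T[:3,:3]=R.from_euler('xyz',[180,0,3.51],degrees=True).as_matrix(); T[2,3]=.159
scan(c,T,[-.004,-.002,0,.002])
E
```

```text
[0.48574603 0.07095377 0.10084931]
-0.004 [ 0.5303 -0.0371  2.9964  0.0082] [0.0392 0.1098 0.063 ]
-0.002 [ 0.5303 -0.036   2.9871  0.0109] [0.0393 0.1088 0.063 ]
0 [ 0.53   -0.0348  2.899   0.0282] [0.0391 0.1075 0.063 ]
0.002 [ 0.5298 -0.034   3.1928  0.0463] [0.0389 0.1067 0.063 ]
w3
-0.004 [ 0.5314 -0.037   3.0335  0.0209] [0.0402 0.1101 0.123 ]
-0.002 [ 0.5312 -0.0362  2.9854  0.0081] [0.0401 0.1093 0.123 ]
0 [ 0.5314 -0.0354  3.0029  0.0081] [0.0403 0.1084 0.123 ]
0.002 [ 0.5311 -0.0345  3.0187  0.021 ] [0.0401 0.1076 0.123 ]
```

Emit:
apply_moves:
  plan:
    - {"slide": [0.0133,0.0368,0],"turn": [0,0,0]}
    - {"slide": [0.0133,0.0368,0],"turn": [0,0,0]}
    - {"slide": [0.0132,0.0369,0],"turn": [0,0,0]}
    - {"slide": [0,0,0.025],"turn": [0,0,0]}
    - {"slide": [0,0,0.022],"turn": [0,0,0]}

```text
t: 6.15
position: [0.5317, -0.0389, 0.0533]
eef_rot: [-180.0, -0.2, 2.8]
wrist_force: [-0.1, 0.1, -3.0]
opening: 0.479
grasp_force: 42.1
```

Emit:
apply_moves:
  plan:
    - {"slide": [0,0,0],"turn": [0,0,0]}
    - {"slide": [0,0,0],"turn": [0,0,0]}
    - {"slide": [0,0,0],"turn": [0,0,0]}
    - {"slide": [0,0,0],"turn": [0,0,0]}

```text
t: 6.55
position: [0.531, -0.0373, 0.0538]
eef_rot: [-180.0, -0.1, 3.0]
wrist_force: [0.9, 0.1, -1.6]
opening: 0.483
grasp_force: 42.0
```

```bash
python3 - <<'E'
from fit import *
c,P=snap("wrist"); s,T=tcp(); print(s["position"],s["eef_rot"])
m=np.array(c["mount"])
# where case outline / recess should appear, for an eye check
print(proj(c,P,[.5308,-.036,.036]))
g=cv2.resize(c["frame"][:300,100:480],(760,600),interpolation=cv2.INTER_CUBIC); cv2.imwrite("pics/w5.png",np.clip(g*1.6,0,255).astype(np.uint8))
E
```

```text
[ 0.5308635  -0.03739353  0.05355666] [-1.79977127e+02 -1.23779421e-01  2.97297642e+00]
[276.40021362 254.91188689]
```

View pics/w5.png

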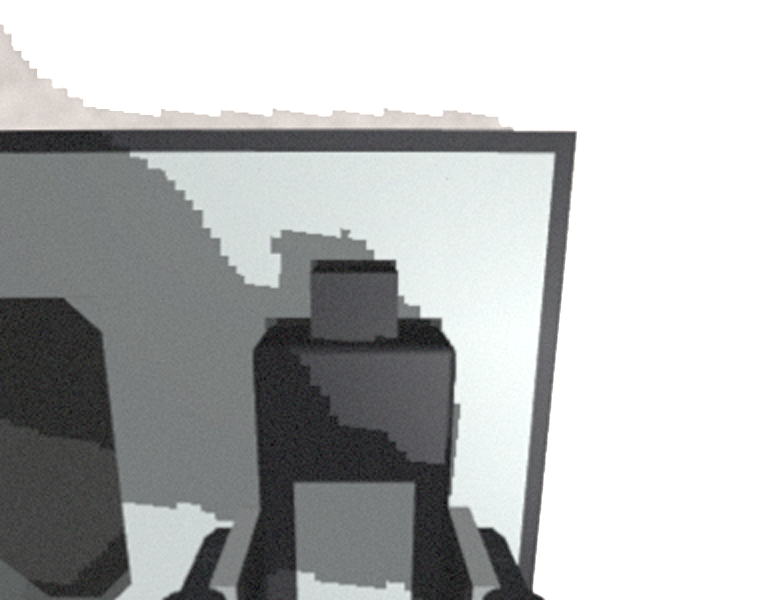

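The picture shows the cutout's far corners at (265,318) and (442,319), midpoint 353.5. The brick runs 254–455, midpoint 354.5, so it is centred to about 0.3 mm. I'll lower it gently.

Emit:
apply_moves:
  plan:
    - {"slide": [0,0,0.003],"turn": [0,0,0]}
    - {"slide": [0,0,0.003],"turn": [0,0,0]}
    - {"slide": [0,0,0.002],"turn": [0,0,0]}
    - {"slide": [0,0,0.002],"turn": [0,0,0]}
    - {"slide": [0,0,0.001],"turn": [0,0,0]}

```text
t: 7.1
position: [0.5299, -0.0379, 0.0409]
eef_rot: [180.0, 0.0, 2.9]
wrist_force: [0.3, -0.2, -2.2]
opening: 0.48
grasp_force: 42.0
```

Emit:
apply_moves:
  plan:
    - {"slide": [0,0,0.001],"turn": [0,0,0]}
    - {"slide": [0,0,0.001],"turn": [0,0,0]}
    - {"slide": [0,0,0.001],"turn": [0,0,0]}
    - {"slide": [0,0,0],"turn": [0,0,0]}

```text
t: 7.5
position: [0.5302, -0.0378, 0.0383]
eef_rot: [-180.0, -0.0, 2.9]
wrist_force: [-0.8, 1.0, -2.5]
opening: 0.485
grasp_force: 42.0
```

Emit:
apply_moves:
  plan:
    - {"slide": [0,0,0.001],"turn": [0,0,0]}
    - {"slide": [0,0,0.0005],"turn": [0,0,0]}
    - {"slide": [0,0,0],"turn": [0,0,0]}
    - {"slide": [0,0,0],"turn": [0,0,0]}

```text
t: 7.9
position: [0.5305, -0.0376, 0.037]
eef_rot: [-180.0, -0.0, 2.9]
wrist_force: [-0.5, 3.4, 0.7]
opening: 0.482
grasp_force: 42.4
```

Emit:
apply_moves:
  plan:
    - {"slide": [0,0,0.001],"turn": [0,0,0]}
    - {"slide": [0,0,0],"turn": [0,0,0]}
    - {"slide": [0,0,0],"turn": [0,0,0]}

```text
t: 8.2
position: [0.5305, -0.0376, 0.036]
eef_rot: [-180.0, -0.1, 2.9]
wrist_force: [0.7, 5.0, 2.3]
opening: 0.478
grasp_force: 42.5
```

Emit:
apply_moves:
  plan:
    - {"slide": [0,-0.0005,0],"turn": [0,0,0]}
    - {"slide": [0,0,0],"turn": [0,0,0]}

```text
t: 8.4
position: [0.5305, -0.0373, 0.0359]
eef_rot: [-180.0, -0.0, 2.9]
wrist_force: [1.3, 4.0, 1.3]
opening: 0.478
grasp_force: 42.4
```

Emit:
apply_moves:
  plan:
    - {"slide": [0,0,0],"turn": [0,0,0]}
    - {"slide": [0,0,0],"turn": [0,0,0]}
    - {"slide": [0,0,0],"turn": [0,0,0]}
    - {"slide": [0,0,0],"turn": [0,0,0]}
    - {"slide": [0,0,0],"turn": [0,0,0]}
  hand: 0.75

```text
t: 8.9
position: [0.5299, -0.0375, 0.0357]
eef_rot: [180.0, 0.0, 2.9]
wrist_force: [0.9, 0.7, 0.3]
opening: 0.75
grasp_force: 0.0
```

Emit:
apply_moves:
  plan:
    - {"slide": [0,0,-0.02],"turn": [0,0,0]}
    - {"slide": [0,0,-0.04],"turn": [0,0,0]}
    - {"slide": [0,0,-0.04],"turn": [0,0,0]}
    - {"slide": [0,0,0],"turn": [0,0,0]}
    - {"slide": [0,0,0],"turn": [0,0,0]}

```text
t: 9.4
position: [0.5305, -0.0372, 0.1369]
eef_rot: [-180.0, -0.1, 2.9]
wrist_force: [-0.8, 0.2, -0.2]
opening: 0.748
grasp_force: 0.0
```

```bash
python3 - <<'E'
from fit import *
import pickle
c,P=snap("wrist"); s,T=tcp(); print(s["position"],s["eef_rot"],s["joint_positions"].round(1),s["opening"]); pickle.dump((c,T),open("w6.pkl","wb"))
for z in(.022,.026,.03):
    *o,d=fit(c,P,'adapter',[.5308,-.036,3],z,60); q=T[:3,:3].T@(np.array([o[0],o[1],0])-T[:3,3]); print(z,np.round(o,4),q.round(4))
cv2.imwrite("pics/d6.png",cv2.resize(np.hstack([d]),None,fx=.4,fy=.4)); print(d.shape)
g=hit(c,P,proj(c,P,[.53,.06,.036]),.036)
*o,d=fit(c,P,'mpock',[.531,.058,3],.036,100); print("mp",np.round(o,4))
E
```

```text
[ 0.52968565 -0.03736913  0.13571289] [-1.79977693e+02 -5.72741367e-03  2.91618828e+00] [ 17.1  11.9 -25.   -0.  -53.1  75.8] 0.7509050919828542
0.022 [ 0.5313 -0.0353  2.9964  0.034 ] [ 0.0017 -0.0019  0.1357]
0.026 [ 0.5325 -0.035   2.855   0.026 ] [ 0.003  -0.0021  0.1357]
0.03 [ 0.5327 -0.0348  2.803   0.0486] [ 0.0031 -0.0024  0.1357]
(1480, 720, 3)
mp [0.542  0.0572 2.9373 0.2496]
```

The adapter is seated on the cheeks: level, underside about 25 mm over the table. I'll turn the gripper 90° so two finger tips, about ±33 mm along its length, press it level.

Emit:
apply_moves:
  plan:
    - {"slide": [0,0,0],"turn": [0,0,0.1428]}
    - {"slide": [0,0,0],"turn": [0,0,0.1428]}
    - {"slide": [0,0,0],"turn": [0,0,0.1428]}
    - {"slide": [0,0,0],"turn": [0,0,0.1428]}
    - {"slide": [0,0,0],"turn": [0,0,0.1428]}
  hand: 0.6

```text
t: 9.95
position: [0.529, -0.0376, 0.1341]
eef_rot: [179.9, 0.1, -38.3]
wrist_force: [0.3, 0.2, 0.4]
opening: 0.598
grasp_force: 0.0
```

Emit:
apply_moves:
  plan:
    - {"slide": [0,0,0],"turn": [0,0,0.1428]}
    - {"slide": [0,0,0],"turn": [0,0,0.1428]}
    - {"slide": [0,0,0],"turn": [0,0,0.1428]}
    - {"slide": [0,0,0],"turn": [0,0,0.1428]}
    - {"slide": [0,0,0],"turn": [0,0,0.1428]}

```text
t: 10.45
position: [0.529, -0.0376, 0.1341]
eef_rot: [179.8, -0.0, -79.2]
wrist_force: [-1.1, 0.1, -0.1]
opening: 0.605
grasp_force: 0.0
```

Emit:
apply_moves:
  plan:
    - {"slide": [0,0,0],"turn": [0,0,0.1428]}
    - {"slide": [0,0,0.03],"turn": [0,0,0]}
    - {"slide": [0,0,0.03],"turn": [0,0,0]}
    - {"slide": [0,0,0.01],"turn": [0,0,0]}
    - {"slide": [0,0,0],"turn": [0,0,0]}

```text
t: 10.95
position: [0.5284, -0.0379, 0.0636]
eef_rot: [179.7, -0.1, -87.1]
wrist_force: [-0.1, 0.1, 0.9]
opening: 0.601
grasp_force: 0.0
```

Emit:
apply_moves:
  plan:
    - {"slide": [0,0,0.003],"turn": [0,0,0]}
    - {"slide": [0,0,0.003],"turn": [0,0,0]}
    - {"slide": [0,0,0.002],"turn": [0,0,0]}
    - {"slide": [0,0,0],"turn": [0,0,0]}

```text
t: 11.35
position: [0.5302, -0.0373, 0.0582]
eef_rot: [-180.0, 0.0, -87.1]
wrist_force: [0.1, -0.1, -0.5]
opening: 0.601
grasp_force: 0.0
```

Emit:
apply_moves:
  plan:
    - {"slide": [0,0,0.002],"turn": [0,0,0]}
    - {"slide": [0,0,0.002],"turn": [0,0,0]}
    - {"slide": [0,0,0.0015],"turn": [0,0,0]}
    - {"slide": [0,0,0.001],"turn": [0,0,0]}
    - {"slide": [0,0,0.001],"turn": [0,0,0]}

```text
t: 11.85
position: [0.53, -0.0374, 0.0502]
eef_rot: [180.0, -0.0, -87.1]
wrist_force: [0.0, -0.3, -0.2]
opening: 0.601
grasp_force: 0.0
```

Emit:
apply_moves:
  plan:
    - {"slide": [0,0,0.001],"turn": [0,0,0]}
    - {"slide": [0,0,0.001],"turn": [0,0,0]}
    - {"slide": [0,0,0],"turn": [0,0,0]}

```text
t: 12.15
position: [0.53, -0.0374, 0.0482]
eef_rot: [180.0, -0.0, -87.1]
wrist_force: [0.3, 0.2, -0.4]
opening: 0.604
grasp_force: 0.0
```

Emit:
apply_moves:
  plan:
    - {"slide": [0,0,0.001],"turn": [0,0,0]}
    - {"slide": [0,0,0.001],"turn": [0,0,0]}
    - {"slide": [0,0,0],"turn": [0,0,0]}

```text
t: 12.45
position: [0.5304, -0.0374, 0.0467]
eef_rot: [-180.0, -0.0, -87.1]
wrist_force: [-0.6, 0.2, 4.1]
opening: 0.598
grasp_force: 1.9
```

Emit:
apply_moves:
  plan:
    - {"slide": [0,0,0.0007],"turn": [0,0,0]}
    - {"slide": [0,0,0.0007],"turn": [0,0,0]}
    - {"slide": [0,0,0.0007],"turn": [0,0,0]}
    - {"slide": [0,0,0.0007],"turn": [0,0,0]}
    - {"slide": [0,0,0],"turn": [0,0,0]}

```text
t: 12.95
position: [0.5309, -0.0374, 0.0445]
eef_rot: [-179.9, -0.0, -87.0]
wrist_force: [-2.1, -0.4, 9.8]
opening: 0.608
grasp_force: 4.8
```

Emit:
apply_moves:
  plan:
    - {"slide": [0,0,0.0007],"turn": [0,0,0]}
    - {"slide": [0,0,0.0007],"turn": [0,0,0]}
    - {"slide": [0,0,0.0007],"turn": [0,0,0]}
    - {"slide": [0,0,0.0007],"turn": [0,0,0]}
    - {"slide": [0,0,0],"turn": [0,0,0]}

```text
t: 13.45
position: [0.5311, -0.0373, 0.0414]
eef_rot: [-179.9, -0.0, -87.0]
wrist_force: [0.0, -0.5, 5.1]
opening: 0.599
grasp_force: 2.7
```

Emit:
apply_moves:
  plan:
    - {"slide": [0,0,0.0007],"turn": [0,0,0]}
    - {"slide": [0,0,0.0007],"turn": [0,0,0]}
    - {"slide": [0,0,0.0007],"turn": [0,0,0]}
    - {"slide": [0,0,0.0007],"turn": [0,0,0]}
    - {"slide": [0,0,0],"turn": [0,0,0]}

```text
t: 13.95
position: [0.5311, -0.0373, 0.0386]
eef_rot: [-179.9, 0.0, -87.0]
wrist_force: [-0.2, -0.8, 4.9]
opening: 0.6
grasp_force: 2.6
```

Emit:
apply_moves:
  plan:
    - {"slide": [0,0,0.0007],"turn": [0,0,0]}
    - {"slide": [0,0,0.0007],"turn": [0,0,0]}
    - {"slide": [0,0,0.0007],"turn": [0,0,0]}
    - {"slide": [0,0,0.0007],"turn": [0,0,0]}
    - {"slide": [0,0,0],"turn": [0,0,0]}

```text
t: 14.45
position: [0.5311, -0.0373, 0.0358]
eef_rot: [-179.9, 0.0, -87.0]
wrist_force: [0.6, 0.0, 5.6]
opening: 0.6
grasp_force: 2.6
```

Emit:
apply_moves:
  plan:
    - {"slide": [0,0,0.0007],"turn": [0,0,0]}
    - {"slide": [0,0,0.0007],"turn": [0,0,0]}
    - {"slide": [0,0,0],"turn": [0,0,0]}

```text
t: 14.75
position: [0.5312, -0.0373, 0.0348]
eef_rot: [-179.9, -0.0, -87.0]
wrist_force: [0.6, -0.7, 10.2]
opening: 0.602
grasp_force: 5.1
```

Emit:
apply_moves:
  plan:
    - {"slide": [0,0,0.0005],"turn": [0,0,0]}
    - {"slide": [0,0,0.0005],"turn": [0,0,0]}
    - {"slide": [0,0,0],"turn": [0,0,0]}

```text
t: 15.05
position: [0.5312, -0.0373, 0.0347]
eef_rot: [-179.9, -0.0, -87.0]
wrist_force: [-4.6, -0.1, 19.1]
opening: 0.597
grasp_force: 10.4
```

Emit:
apply_moves:
  plan:
    - {"slide": [0,0,0.0005],"turn": [0,0,0]}
    - {"slide": [0,0,0.0005],"turn": [0,0,0]}
    - {"slide": [0,0,0],"turn": [0,0,0]}

```text
t: 15.35
position: [0.5313, -0.0373, 0.0347]
eef_rot: [-179.8, -0.0, -87.0]
wrist_force: [-7.3, 1.1, 31.7]
opening: 0.593
grasp_force: 15.7
```

Emit:
apply_moves:
  plan:
    - {"slide": [0,0,-0.002],"turn": [0,0,0]}
    - {"slide": [0,0,-0.008],"turn": [0,0,0]}
    - {"slide": [0,0,-0.03],"turn": [0,0,0]}
    - {"slide": [0,0,-0.04],"turn": [0,0,0]}
    - {"slide": [0,0,-0.04],"turn": [0,0,0]}

```text
t: 15.85
position: [0.5294, -0.0375, 0.1528]
eef_rot: [179.9, -0.0, -87.1]
wrist_force: [2.1, -1.1, 0.4]
opening: 0.601
grasp_force: 0.0
```

Emit:
apply_moves:
  plan:
    - {"slide": [0,0,0],"turn": [0,0,0]}
    - {"slide": [0,0,0],"turn": [0,0,0]}
    - {"slide": [0,0,0],"turn": [0,0,0]}

```text
t: 16.15
position: [0.5293, -0.0374, 0.1508]
eef_rot: [179.9, 0.0, -87.1]
wrist_force: [0.4, 0.3, 0.1]
opening: 0.595
grasp_force: 0.0
```

```bash
python3 - <<'E'
from fit import *
import pickle
c,P=snap("wrist"); s,T=tcp(); print(s["t"],s["position"],s["eef_rot"]); pickle.dump((c,T),open("w7.pkl","wb"))
g=cv2.resize(c["frame"],(800,600),interpolation=cv2.INTER_CUBIC); cv2.imwrite("pics/w7.png",np.clip(g*1.8,0,255).astype(np.uint8))
print([c["frame"].max(2)[int(v),int(u)] for u,v in [proj(c,P,[.531+a,-.0365+b,.038]) for a,b in[(0,0),(.04,0),(-.045,0),(.04,.035),(-.04,.035)]]])
E
```

```text
16.2 [ 0.5291626  -0.03751537  0.15051617] [ 1.79870874e+02 -1.29450247e-02 -8.70803182e+01]
[np.uint8(91), np.uint8(31), np.uint8(27), np.uint8(86), np.uint8(88)]
```

View pics/w7.png

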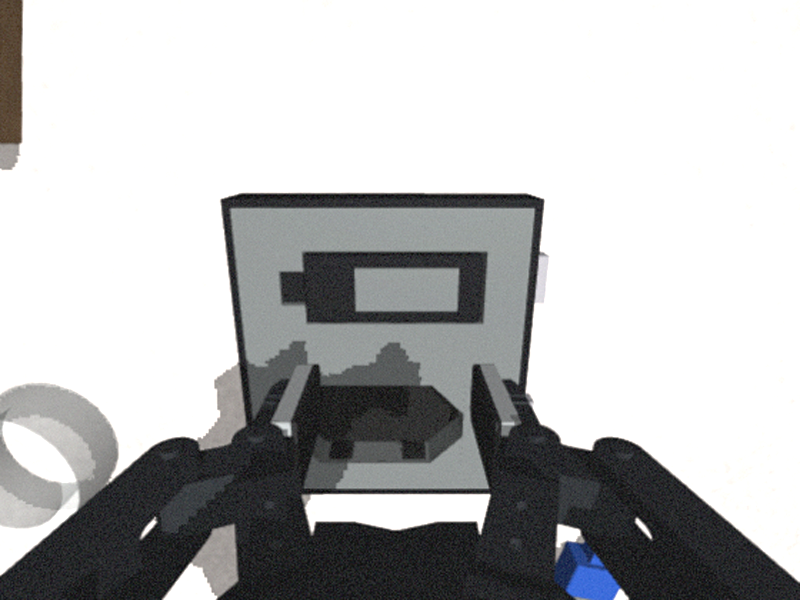

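The picture shows the adapter at (395,287) flush in the insert. Its edges are parallel to the case and equally tall at both ends (252–322 px), and the press met a hard stop. Now the mouse.

Emit:
apply_moves:
  plan:
    - {"slide": [0.041,0.0005,0],"turn": [0,0,0]}
    - {"slide": [0.041,0.0005,0],"turn": [0,0,0]}
    - {"slide": [0.041,0.0005,0],"turn": [0,0,0]}
    - {"slide": [0.041,0.0005,0],"turn": [0,0,0]}
    - {"slide": [0.041,0.0005,0],"turn": [0,0,0]}
  hand: 1

```text
t: 16.7
position: [0.5373, -0.2437, 0.1502]
eef_rot: [179.8, 0.0, -87.1]
wrist_force: [1.0, 0.4, -0.0]
opening: 0.999
grasp_force: 0.0
```

Emit:
apply_moves:
  plan:
    - {"slide": [0.04,0.0005,0],"turn": [0,0,0]}
    - {"slide": [0.04,0.0005,0],"turn": [0,0,0]}
    - {"slide": [0,0,0],"turn": [0,0,-0.13]}
    - {"slide": [0,0,0],"turn": [0,0,-0.13]}
    - {"slide": [0,0,0],"turn": [0,0,-0.13]}

```text
t: 17.2
position: [0.5401, -0.3226, 0.1496]
eef_rot: [179.8, 0.1, -64.5]
wrist_force: [-0.6, -0.6, 0.3]
opening: 1.0
grasp_force: 0.0
```

Emit:
apply_moves:
  plan:
    - {"slide": [0,0,0],"turn": [0,0,-0.13]}
    - {"slide": [0,0,0],"turn": [0,0,-0.126]}
    - {"slide": [0,0,0],"turn": [0,0,0]}
    - {"slide": [0,0,0],"turn": [0,0,0]}
    - {"slide": [0,0,0],"turn": [0,0,0]}

```text
t: 17.7
position: [0.5409, -0.3221, 0.1511]
eef_rot: [180.0, 0.1, -50.2]
wrist_force: [-0.2, -0.6, 0.5]
opening: 1.001
grasp_force: 0.0
```

```bash
python3 - <<'E'
from fit import *
import pickle
c,P=snap("wrist"); s,T=tcp(); print(s["t"],s["position"],s["eef_rot"],s["joint_positions"].round(0)); pickle.dump((c,T),open("w8.pkl","wb"))
for y0,thr in[(-50,58),(-50,50),(130,58)]:
    *o,d=fit(c,P,'mouse',[.541,-.323,y0],0,thr); q=T[:3,:3].T@(np.array([o[0],o[1],0])-T[:3,3]); print(np.round(o,4),q.round(4))
E
```

```text
17.75 [ 0.54099034 -0.3220963   0.15123344] [ 1.79973106e+02  3.79281565e-02 -5.01790911e+01] [-13.  20. -11.  -0. -59.  53.]
[  0.5407  -0.3217 -52.8671   0.0543] [-4.000e-04 -1.000e-04  1.512e-01]
[  0.5406  -0.3217 -53.2161   0.0639] [-5.000e-04 -1.000e-04  1.512e-01]
[ 5.454000e-01 -3.279000e-01  1.263995e+02  1.218000e-01] [0.0073 0.0002 0.1512]
```

The fit confirms the mouse at (0.5407, -0.3217), yaw -52.9°. The reversed fit is clearly worse. I'll grasp it.

Emit:
apply_moves:
  plan:
    - {"slide": [-0.0004,0.001,0.02],"turn": [0,0,0.047]}
    - {"slide": [0,0,0.04],"turn": [0,0,0]}
    - {"slide": [0,0,0.04],"turn": [0,0,0]}
    - {"slide": [0,0,0.03],"turn": [0,0,0]}
    - {"slide": [0,0,0.0135],"turn": [0,0,0]}

```text
t: 18.25
position: [0.5383, -0.3219, 0.0051]
eef_rot: [179.9, 0.2, -52.8]
wrist_force: [0.1, -0.6, 0.1]
opening: 1.004
grasp_force: 0.0
```

Emit:
apply_moves:
  plan:
    - {"slide": [0,0,0],"turn": [0,0,0]}
    - {"slide": [0,0,0],"turn": [0,0,0]}

```text
t: 18.45
position: [0.541, -0.3228, 0.0093]
eef_rot: [-180.0, -0.1, -52.7]
wrist_force: [0.1, 0.2, 0.8]
opening: 1.002
grasp_force: 0.0
```

Emit:
apply_moves:
  plan:
    - {"slide": [0,0,0],"turn": [0,0,0]}
    - {"slide": [0,0,0],"turn": [0,0,0]}
    - {"slide": [0,0,0],"turn": [0,0,0]}
    - {"slide": [0,0,0],"turn": [0,0,0]}
    - {"slide": [0,0,0],"turn": [0,0,0]}
  hand: 0.4
  newtons: 30

```text
t: 18.95
position: [0.5411, -0.3228, 0.01]
eef_rot: [-179.9, -0.1, -52.7]
wrist_force: [-0.4, 0.7, 7.3]
opening: 0.644
grasp_force: 31.7
```

Emit:
apply_moves:
  plan:
    - {"slide": [0,0,0],"turn": [0,0,0]}
    - {"slide": [0,0,0],"turn": [0,0,0]}

```text
t: 19.15
position: [0.5411, -0.3228, 0.01]
eef_rot: [-179.9, -0.1, -52.7]
wrist_force: [-1.2, 0.5, 7.0]
opening: 0.648
grasp_force: 31.7
```

Emit:
apply_moves:
  plan:
    - {"slide": [0,0,-0.01],"turn": [0,0,0]}
    - {"slide": [0,0,-0.03],"turn": [0,0,0]}
    - {"slide": [0,0,-0.04],"turn": [0,0,0]}
    - {"slide": [0,0,-0.04],"turn": [0,0,0]}
    - {"slide": [0,0,-0.03],"turn": [0,0,0]}

```text
t: 19.65
position: [0.5406, -0.3227, 0.162]
eef_rot: [-179.9, -0.1, -52.7]
wrist_force: [1.4, -0.4, -1.3]
opening: 0.645
grasp_force: 32.7
```

Emit:
apply_moves:
  plan:
    - {"slide": [0,0,0],"turn": [0,0,0]}
    - {"slide": [0,0,0],"turn": [0,0,0]}

```text
t: 19.85
position: [0.5403, -0.3224, 0.1597]
eef_rot: [-179.9, -0.1, -52.8]
wrist_force: [-0.5, 0.8, -1.6]
opening: 0.645
grasp_force: 32.7
```

Emit:
apply_moves:
  plan:
    - {"slide": [-0.041,-0.021,0],"turn": [0,0,0]}
    - {"slide": [-0.041,-0.021,0],"turn": [0,0,0]}
    - {"slide": [-0.041,-0.021,0],"turn": [0,0,0]}
    - {"slide": [-0.041,-0.021,0],"turn": [0,0,0]}
    - {"slide": [-0.041,-0.021,0],"turn": [0,0,0]}

```text
t: 20.35
position: [0.4981, -0.0943, 0.1571]
eef_rot: [179.9, 0.1, -52.8]
wrist_force: [0.5, 0.7, -0.4]
opening: 0.647
grasp_force: 32.7
```

Emit:
apply_moves:
  plan:
    - {"slide": [-0.041,-0.021,0],"turn": [0,0,0]}
    - {"slide": [0,0,0],"turn": [0,0,-0.1217]}
    - {"slide": [0,0,0],"turn": [0,0,-0.1217]}
    - {"slide": [0,0,0],"turn": [0,0,-0.1217]}
    - {"slide": [0,0,0],"turn": [0,0,-0.1217]}

```text
t: 20.85
position: [0.4905, -0.0503, 0.1571]
eef_rot: [179.9, 0.1, -24.5]
wrist_force: [0.2, 0.6, -1.3]
opening: 0.647
grasp_force: 32.7
```

Emit:
apply_moves:
  plan:
    - {"slide": [0,0,0],"turn": [0,0,-0.1217]}
    - {"slide": [0,0,0],"turn": [0,0,-0.1217]}
    - {"slide": [0,0,0],"turn": [0,0,-0.1217]}
    - {"slide": [0,0,0],"turn": [0,0,-0.1217]}
    - {"slide": [0,0,0],"turn": [0,0,0]}

```text
t: 21.35
position: [0.4906, -0.0506, 0.1572]
eef_rot: [180.0, 0.1, 3.1]
wrist_force: [-0.2, -1.2, -1.5]
opening: 0.648
grasp_force: 32.7
```

Emit:
apply_moves:
  plan:
    - {"slide": [0,0,0],"turn": [0,0,0]}
    - {"slide": [0,0,0],"turn": [0,0,0]}
    - {"slide": [0,0,0],"turn": [0,0,0]}

```text
t: 21.65
position: [0.4914, -0.0505, 0.158]
eef_rot: [180.0, 0.0, 2.9]
wrist_force: [1.3, -0.0, -1.3]
opening: 0.647
grasp_force: 32.7
```

```bash
python3 - <<'E'
from fit import *
import pickle
c,P=snap("wrist"); s,T=tcp(); print(s["t"],s["position"],s["eef_rot"],s["joint_positions"].round(0)); pickle.dump((c,T),open("w9.pkl","wb"))
m=np.array(c["mount"])
for dz in(-.003,-.0015,0):
    *o,d=fit(c,P,'mpock',[.533,.058,3],.036+dz,100); q=T[:3,:3].T@(np.array([o[0],o[1],0])-T[:3,3]); print(dz,np.round(o,4),q.round(4))
# held mouse front edge / side columns in row (tool frame) from dark mask
f=cv2.GaussianBlur(c["frame"].max(2),(0,0),.7)
for x in(.03,.035,.04): 
    u,v=proj(c,m,[x,0,-.016]); r=f[int(v)]; print(x,int(v),[int(t) for t in r[150:410:4]])
E
```

```text
21.7 [ 0.49139926 -0.05044928  0.15808563] [1.79999847e+02 1.42737025e-02 2.96032960e+00] [ 17.   7. -28.  -0. -55.  76.]
-0.003 [0.5444 0.0569 2.6716 0.3541] [ 0.0585 -0.1044  0.1581]
-0.0015 [0.5442 0.0566 2.5094 0.3458] [ 0.0583 -0.1042  0.1581]
0 [0.544  0.0564 2.5211 0.3428] [ 0.0581 -0.104   0.1581]
0.03 225 [124, 125, 124, 125, 125, 125, 125, 126, 126, 125, 126, 127, 126, 126, 126, 127, 40, 25, 27, 25, 29, 26, 24, 25, 24, 27, 26, 26, 24, 28, 26, 26, 28, 28, 27, 26, 27, 26, 26, 26, 33, 57, 56, 55, 37, 27, 25, 24, 207, 222, 225, 230, 229, 226, 227, 221, 226, 227, 220, 223, 222, 228, 224, 221, 221]
0.035 214 [124, 125, 124, 125, 124, 124, 125, 125, 125, 125, 126, 126, 126, 126, 121, 80, 26, 24, 25, 27, 24, 27, 27, 28, 26, 26, 28, 28, 25, 28, 29, 26, 28, 29, 49, 53, 53, 53, 54, 56, 55, 56, 56, 55, 50, 46, 27, 25, 182, 224, 227, 227, 225, 226, 228, 227, 226, 224, 224, 225, 228, 220, 221, 223, 222]
0.04 203 [62, 61, 61, 62, 68, 124, 125, 124, 125, 124, 126, 123, 86, 74, 74, 71, 27, 26, 25, 24, 27, 25, 25, 25, 26, 25, 28, 25, 29, 45, 47, 48, 98, 49, 52, 53, 52, 54, 56, 56, 57, 56, 58, 56, 50, 44, 38, 34, 111, 227, 223, 225, 225, 229, 226, 225, 226, 225, 225, 223, 224, 222, 226, 220, 218]
```

```bash
python3 - <<'E'
from fit import *
import pickle
c,T=pickle.load(open("w9.pkl","rb")); P=T@np.array(c["mount"])
for dz,thr in[(0,55),(0,62),(-.0015,62),(-.003,62),(0,68)]:
    *o,d=fit(c,P,'mpock',[.533,.058,3],.036+dz,thr); q=T[:3,:3].T@(np.array([o[0],o[1],0])-T[:3,3]); print(dz,thr,np.round(o,4),q.round(4))
g=d[::40,::20]; print(d.shape)
for r in g[:,:,1]: print(''.join(' .:-=+*#%@'[min(9,int(v)//15)] for v in r))
E
```

```text
0 55 [0.5326 0.0571 2.5695 0.0886] [ 0.0468 -0.1052  0.1581]
0 62 [0.5331 0.0572 2.9458 0.0246] [ 0.0472 -0.1053  0.1581]
-0.0015 62 [0.5332 0.0576 3.3351 0.0205] [ 0.0473 -0.1057  0.1581]
-0.003 62 [0.5331 0.0581 3.0348 0.0182] [ 0.0473 -0.1062  0.1581]
0 68 [0.5335 0.0569 3.4852 0.0192] [ 0.0476 -0.1051  0.1581]
(1248, 896, 3)
=========+==+=++=====+++=====+++++#%%%%%%%%%%
++======+=====+++=++===++=+=+===++++%%%%%%%%%
+=======++========++=+=+=++==+====+++%%%%%%%%
================================+=++++#%%%%%%
+====+==+=-----:..............:..:=++++*%%%%%
+=======-----::....................:=++=*#%%%
====+==-----:.::.........:..........:=+++=+%%
=====+==:............................=+++++++
========:............................=+++++=+
=====+==-......:..........:..........-++++++=
========-:..........:............:...-+++++++
=========:::-:..:............::.....::==++=++
=======+=-:---:.........:.......:.:..:++==++=
========+-----:...............:...:..:=+++++=
+=======+=-----..................::...=++=+++
=======+==-----:....:..:.......:......=++==+=
%#======+=-----:::...........:........-+=+==+
#%#=======-----:..............:.:.....:==+++=
+%%%%%*++==---=-:::::::........:......:===+==
:#%%%%%%%%%==:...:::::::::::::.::......==++=+
:*%%%%%%%%%+::...::-::::::::::::::::::.===++=
:-%%%%%%%%%*-::..:::::::::::::::::::::.=+=++=
::#%%%%%%%%%=::.:::-::::::::::::::::::.-=++==
-:+%%%%%%%%%+-=----:::::::::::::::::.:.:==+==
#:-%%%%%%%%%#=-------::::::::::-::....:==+===
@-:#%%%%%%%%%%%+--------::::::::.....*%*=====
@#:+%%%%%%%%%%%%%#-------:.::......+%%%%===+=
@@:-%%%%%%%%%%%%%%%%+------------+%%%%%%*====
@@-:#%%%%%%%%%%%%%%%%%*--------+%%%%%%%%%%#+=
@@%:+%%%%%%%%%%%%%%%%%%%%%%%%%%%%%%%%%%%%%%%#
@@@:-%%%%%%%%%%%%%%%%%%%%%%%%%%%%%%%%%%%%%%%%
@@@=:#%%%%%%%%%%%%%%%%%%%%%%%%%%%%%%%%%%%%%%%
```

Emit:
apply_moves:
  plan:
    - {"slide": [0.0158,-0.0349,0],"turn": [0,0,0]}
    - {"slide": [0.0158,-0.0349,0],"turn": [0,0,0]}
    - {"slide": [0.0158,-0.035,0],"turn": [0,0,0]}
    - {"slide": [0,0,0.04],"turn": [0,0,0]}
    - {"slide": [0,0,0.04],"turn": [0,0,0]}

```text
t: 22.2
position: [0.5346, 0.0584, 0.0782]
eef_rot: [-179.9, -0.2, 3.1]
wrist_force: [0.2, -0.3, -2.0]
opening: 0.642
grasp_force: 32.7
```

Emit:
apply_moves:
  plan:
    - {"slide": [0,0,0.02],"turn": [0,0,0]}
    - {"slide": [0,0,0.0055],"turn": [0,0,0]}
    - {"slide": [0,0,0],"turn": [0,0,0]}
    - {"slide": [0,0,0],"turn": [0,0,0]}
    - {"slide": [0,0,0],"turn": [0,0,0]}

```text
t: 22.7
position: [0.5343, 0.0571, 0.0542]
eef_rot: [-179.9, -0.1, 3.0]
wrist_force: [-0.2, -0.5, -0.4]
opening: 0.645
grasp_force: 32.7
```

```bash
python3 - <<'E'
from fit import *
import pickle
c,P=snap("wrist"); s,T=tcp(); print(s["t"],s["position"],s["eef_rot"],s["wrist_force"]); pickle.dump((c,T),open("w10.pkl","wb"))
f=c["frame"].max(2)
u,v=proj(c,P,[.5333+.05,.0575,.036]); print(u,v)
for r in f[int(v)-14:int(v)+34:2,190:360:2]: print(''.join(' .:-=+*#%@'[min(9,int(t)//15)] for t in r))
E
```

```text
22.75 [0.53418353 0.0570465  0.05411588] [-1.79946473e+02 -1.40557116e-01  3.02984450e+00] [ 1.10163885 -0.14675982 -0.39283895]
283.3906089641997 166.3402464185005
++++++++++++++++++++++++++++++++++++++++++++++++++++++++*@@@@@@@@@@@@@@@@@@@@@@@@@@@@
+++++++++++++++++++++++++++++++++++++++++++++++++++++++++@@@@@@@@@@@@@@@@@@@@@@@@@@@@
+++++++++++++++++++++++++++++++++++++++++++++++++++++++++%@@@@@@@@@@@@@@@@@@@@@@@@@@@
+++++++++++++++++++++++++++++++++++++++++++++++++++++++++++++@@@@@@@@@@@@@@@@@@@@@@@@
+++++++++++++++++++++++++++++++++++++++++++++++++++++++++++++@@@@@@@@@@@@@@@@@@@@@@@@
++++++++++++++++++++++++++++++++++++++++++++++++++++++++++++++*@@@@@@@@@@@@@@@@@@@@@@
++++++++++++++++++++++++===-=---=====--=======================+@@@@@@@@@@@@@@@@@@@@@@
+++++++++++++++++++++++-:.::..::...........:..::......:::.:::::..+@@@@@@@@@@@@@@@@@@@
++++++++++++++++++++++:...........................................+@@@@@@@@@@@@@@@@@@
+++++++++++++++++++++:.......:..:...:...........:...........:...:..+@@@@@@@@@@@@@@@@@
+++++++++++++++++++=:.............:.....:... .............:.... ....+@@@@@@
[... 428 characters left out ...]
@@@@@@@@@@@@
++++++++++++++-......::.:::.:....::::::::::=-:::::::::::::::::::::::::::.%@@@@@@@@@@@
+++++++++++++=.:.:::::::.:.:::::..:::::::::%#::::::::.::::::::::::::::::.:@@@@@@@@@@@
++++++++++++=:.::..::.:::.:.::.:.:---------%#---------===-=========-::::::=@@@@@@@@@@
++++++++++++:...:.:..:.::....:::::---------%#------------====-======:::::::+@@@@@@@@@
+++++++++++-...:...:...:.:.:....::---------%*-----=--=--============-:::::::%@@@@@@@@
+++++++++++.:::.::::..:....:.:::...:-------%#---------=-----=======---:::-::-@@@@@@@@
+++++++++++....:....:..:..:.:.:::...:------%#------=---=-==-=-======---:::::-@@@@@@@@
+++++++++++::..:..:::..::.........:.-:-----%#---=--=---======-======---:::::-@@@@@@@@
```

Numerically, the cutout's front edge midpoint (col 43.6) and the mouse wheel line (43.7) coincide. I'll lower it.

Emit:
apply_moves:
  plan:
    - {"slide": [0,0,0.004],"turn": [0,0,0]}
    - {"slide": [0,0,0.003],"turn": [0,0,0]}
    - {"slide": [0,0,0.002],"turn": [0,0,0]}
    - {"slide": [0,0,0.002],"turn": [0,0,0]}
    - {"slide": [0,0,0],"turn": [0,0,0]}

```text
t: 23.25
position: [0.5331, 0.0566, 0.0413]
eef_rot: [180.0, 0.0, 3.0]
wrist_force: [0.3, 0.3, -0.7]
opening: 0.643
grasp_force: 32.7
```

Emit:
apply_moves:
  plan:
    - {"slide": [0,0,0.0015],"turn": [0,0,0]}
    - {"slide": [0,0,0.001],"turn": [0,0,0]}
    - {"slide": [0,0,0.001],"turn": [0,0,0]}
    - {"slide": [0,0,0.001],"turn": [0,0,0]}
    - {"slide": [0,0,0],"turn": [0,0,0]}

```text
t: 23.75
position: [0.5332, 0.0567, 0.0371]
eef_rot: [180.0, 0.0, 3.0]
wrist_force: [-0.0, 0.6, -1.1]
opening: 0.647
grasp_force: 32.7
```

Emit:
apply_moves:
  plan:
    - {"slide": [0,0,0.001],"turn": [0,0,0]}
    - {"slide": [0,0,0],"turn": [0,0,0]}
    - {"slide": [0,0,0],"turn": [0,0,0]}

```text
t: 24.05
position: [0.5333, 0.0566, 0.0362]
eef_rot: [180.0, 0.0, 3.0]
wrist_force: [0.7, -2.2, -0.4]
opening: 0.641
grasp_force: 32.7
```

Emit:
apply_moves:
  plan:
    - {"slide": [0,0,0.0007],"turn": [0,0,0]}
    - {"slide": [0,0,0],"turn": [0,0,0]}
    - {"slide": [0,0,0],"turn": [0,0,0]}

```text
t: 24.35
position: [0.5334, 0.0566, 0.0356]
eef_rot: [180.0, -0.0, 3.0]
wrist_force: [0.7, -2.6, 0.7]
opening: 0.644
grasp_force: 32.9
```

Emit:
apply_moves:
  plan:
    - {"slide": [0,0,0],"turn": [0,0,0]}
    - {"slide": [0,0,0],"turn": [0,0,0]}
    - {"slide": [0,0,0],"turn": [0,0,0]}
    - {"slide": [0,0,0],"turn": [0,0,0]}
    - {"slide": [0,0,0],"turn": [0,0,0]}
  hand: 0.85

```text
t: 24.85
position: [0.5333, 0.0568, 0.0355]
eef_rot: [-180.0, -0.0, 3.0]
wrist_force: [-0.1, -0.5, -0.2]
opening: 0.849
grasp_force: 0.0
```

Emit:
apply_moves:
  plan:
    - {"slide": [0,0,-0.02],"turn": [0,0,0]}
    - {"slide": [0,0,-0.04],"turn": [0,0,0]}
    - {"slide": [0,0,-0.04],"turn": [0,0,0]}
    - {"slide": [0,0,0],"turn": [0,0,0]}
    - {"slide": [0,0,0],"turn": [0,0,0]}

```text
t: 25.35
position: [0.5337, 0.057, 0.1366]
eef_rot: [-179.9, -0.1, 3.0]
wrist_force: [-1.1, 0.0, -0.9]
opening: 0.849
grasp_force: 0.0
```

```bash
python3 - <<'E'
from fit import *
import pickle
c,P=snap("wrist"); s,T=tcp(); print(s["position"],s["eef_rot"],s["joint_positions"].round(1)); pickle.dump((c,T),open("w11.pkl","wb"))
for z in(.018,.022,.026,.03):
    *o,d=fit(c,P,'mouse',[.5335,.0575,3],z,60); q=T[:3,:3].T@(np.array([o[0],o[1],0])-T[:3,3]); print(z,np.round(o,4),q.round(4))
E
```

```text
[0.53293299 0.05674187 0.13542718] [-1.79973154e+02 -4.93613966e-03  3.01973233e+00] [ 27.   12.4 -24.4  -0.  -53.2  66. ]
0.018 [0.5336 0.0577 3.0471 0.1344] [ 0.0007 -0.0009  0.1354]
0.022 [0.5355 0.0582 3.3952 0.1146] [ 0.0026 -0.0013  0.1354]
0.026 [0.5378 0.0586 3.8044 0.1147] [ 0.005  -0.0015  0.1354]
0.03 [0.5399 0.0589 4.5227 0.1171] [ 0.0071 -0.0017  0.1354]
```

Emit:
apply_moves:
  plan:
    - {"slide": [0,0,0],"turn": [0,0,0.1428]}
    - {"slide": [0,0,0],"turn": [0,0,0.1428]}
    - {"slide": [0,0,0],"turn": [0,0,0.1428]}
    - {"slide": [0,0,0],"turn": [0,0,0.1428]}
    - {"slide": [0,0,0],"turn": [0,0,0.1428]}
  hand: 0.6

```text
t: 25.9
position: [0.5323, 0.0564, 0.1338]
eef_rot: [179.8, 0.1, -38.2]
wrist_force: [-0.4, -0.3, 0.2]
opening: 0.601
grasp_force: 0.0
```

Emit:
apply_moves:
  plan:
    - {"slide": [0,0,0],"turn": [0,0,0.1428]}
    - {"slide": [0,0,0],"turn": [0,0,0.1428]}
    - {"slide": [0,0,0],"turn": [0,0,0.1428]}
    - {"slide": [0,0,0],"turn": [0,0,0.1428]}
    - {"slide": [0,0,0],"turn": [0,0,0.1428]}

```text
t: 26.4
position: [0.5323, 0.0564, 0.1338]
eef_rot: [179.8, -0.0, -79.1]
wrist_force: [-0.5, -1.2, 0.3]
opening: 0.601
grasp_force: 0.0
```

Emit:
apply_moves:
  plan:
    - {"slide": [0,0,0],"turn": [0,0,0.1428]}
    - {"slide": [0,0,0.03],"turn": [0,0,0]}
    - {"slide": [0,0,0.03],"turn": [0,0,0]}
    - {"slide": [0,0,0.015],"turn": [0,0,0]}
    - {"slide": [0,0,0],"turn": [0,0,0]}

```text
t: 26.9
position: [0.5307, 0.0556, 0.0569]
eef_rot: [179.6, -0.1, -87.0]
wrist_force: [-0.2, 0.0, -0.7]
opening: 0.6
grasp_force: 0.0
```

Emit:
apply_moves:
  plan:
    - {"slide": [0,0,0.003],"turn": [0,0,0]}
    - {"slide": [0,0,0.002],"turn": [0,0,0]}
    - {"slide": [0,0,0.002],"turn": [0,0,0]}
    - {"slide": [0,0,0.001],"turn": [0,0,0]}
    - {"slide": [0,0,0],"turn": [0,0,0]}

```text
t: 27.4
position: [0.5334, 0.0568, 0.0528]
eef_rot: [-180.0, 0.0, -87.0]
wrist_force: [-0.1, 0.4, -0.2]
opening: 0.595
grasp_force: 0.0
```

Emit:
apply_moves:
  plan:
    - {"slide": [0,0,0.001],"turn": [0,0,0]}
    - {"slide": [0,0,0.001],"turn": [0,0,0]}
    - {"slide": [0,0,0.001],"turn": [0,0,0]}
    - {"slide": [0,0,0.001],"turn": [0,0,0]}
    - {"slide": [0,0,0],"turn": [0,0,0]}

```text
t: 27.9
position: [0.5332, 0.0567, 0.0483]
eef_rot: [180.0, -0.0, -87.0]
wrist_force: [0.5, -0.7, -0.5]
opening: 0.602
grasp_force: 0.0
```

Contact is due at about 0.047, so I'll press slowly now.

Emit:
apply_moves:
  plan:
    - {"slide": [0,0,0.0007],"turn": [0,0,0]}
    - {"slide": [0,0,0.0007],"turn": [0,0,0]}
    - {"slide": [0,0,0.0007],"turn": [0,0,0]}
    - {"slide": [0,0,0.0007],"turn": [0,0,0]}
    - {"slide": [0,0,0],"turn": [0,0,0]}

```text
t: 28.4
position: [0.5335, 0.0567, 0.0462]
eef_rot: [-180.0, -0.0, -87.0]
wrist_force: [-0.7, -1.1, 6.7]
opening: 0.601
grasp_force: 3.0
```

Emit:
apply_moves:
  plan:
    - {"slide": [0,0,0.0007],"turn": [0,0,0]}
    - {"slide": [0,0,0.0007],"turn": [0,0,0]}
    - {"slide": [0,0,0.0007],"turn": [0,0,0]}
    - {"slide": [0,0,0],"turn": [0,0,0]}

```text
t: 28.8
position: [0.5335, 0.0566, 0.0445]
eef_rot: [-180.0, -0.0, -86.9]
wrist_force: [-3.9, -1.4, 11.3]
opening: 0.601
grasp_force: 5.6
```

Emit:
apply_moves:
  plan:
    - {"slide": [0,0,0.0007],"turn": [0,0,0]}
    - {"slide": [0,0,0.0007],"turn": [0,0,0]}
    - {"slide": [0,0,0.0007],"turn": [0,0,0]}
    - {"slide": [0,0,0],"turn": [0,0,0]}

```text
t: 29.2
position: [0.5335, 0.0567, 0.0421]
eef_rot: [-180.0, -0.0, -86.9]
wrist_force: [-2.1, -1.3, 6.7]
opening: 0.602
grasp_force: 3.5
```

Emit:
apply_moves:
  plan:
    - {"slide": [0,0,0.0007],"turn": [0,0,0]}
    - {"slide": [0,0,0.0007],"turn": [0,0,0]}
    - {"slide": [0,0,0.0007],"turn": [0,0,0]}
    - {"slide": [0,0,0.0007],"turn": [0,0,0]}
    - {"slide": [0,0,0],"turn": [0,0,0]}

```text
t: 29.7
position: [0.5335, 0.0567, 0.0392]
eef_rot: [-180.0, -0.0, -87.0]
wrist_force: [-2.9, -1.0, 7.0]
opening: 0.599
grasp_force: 3.4
```

Emit:
apply_moves:
  plan:
    - {"slide": [0,0,0.0007],"turn": [0,0,0]}
    - {"slide": [0,0,0.0007],"turn": [0,0,0]}
    - {"slide": [0,0,0.0007],"turn": [0,0,0]}
    - {"slide": [0,0,0.0007],"turn": [0,0,0]}
    - {"slide": [0,0,0],"turn": [0,0,0]}

```text
t: 30.2
position: [0.5335, 0.0567, 0.0364]
eef_rot: [-180.0, -0.0, -87.0]
wrist_force: [-1.6, -1.1, 6.6]
opening: 0.604
grasp_force: 3.4
```

Emit:
apply_moves:
  plan:
    - {"slide": [0,0,0.0007],"turn": [0,0,0]}
    - {"slide": [0,0,0.0007],"turn": [0,0,0]}
    - {"slide": [0,0,0.0005],"turn": [0,0,0]}
    - {"slide": [0,0,0],"turn": [0,0,0]}

```text
t: 30.6
position: [0.5335, 0.0567, 0.0348]
eef_rot: [-180.0, -0.0, -86.9]
wrist_force: [-3.1, -0.6, 9.4]
opening: 0.6
grasp_force: 5.0
```

Emit:
apply_moves:
  plan:
    - {"slide": [0,0,0.0005],"turn": [0,0,0]}
    - {"slide": [0,0,0.0005],"turn": [0,0,0]}
    - {"slide": [0,0,0],"turn": [0,0,0]}
    - {"slide": [0,0,0],"turn": [0,0,0]}

```text
t: 31.0
position: [0.5335, 0.0567, 0.0347]
eef_rot: [-179.9, -0.0, -86.9]
wrist_force: [-6.7, -0.1, 19.7]
opening: 0.597
grasp_force: 10.2
```

Emit:
apply_moves:
  plan:
    - {"slide": [0,0,0.0005],"turn": [0,0,0]}
    - {"slide": [0,0,0],"turn": [0,0,0]}
    - {"slide": [0,0,0],"turn": [0,0,0]}

```text
t: 31.3
position: [0.5335, 0.0567, 0.0347]
eef_rot: [-179.9, -0.0, -86.9]
wrist_force: [-9.2, -0.7, 26.2]
opening: 0.602
grasp_force: 12.8
```

Emit:
apply_moves:
  plan:
    - {"slide": [0,0,-0.001],"turn": [0,0,0]}
    - {"slide": [0,0,-0.002],"turn": [0,0,0]}
    - {"slide": [0,0,-0.01],"turn": [0,0,0]}
    - {"slide": [0,0,-0.04],"turn": [0,0,0]}
    - {"slide": [0,0,-0.045],"turn": [0,0,0]}

```text
t: 31.8
position: [0.5322, 0.0563, 0.1307]
eef_rot: [179.8, -0.1, -87.0]
wrist_force: [1.3, 0.2, -0.0]
opening: 0.604
grasp_force: 0.0
```

Emit:
apply_moves:
  plan:
    - {"slide": [0,0,-0.045],"turn": [0,0,0]}
    - {"slide": [-0.03,0,0],"turn": [0,0,0]}
    - {"slide": [0,0,0],"turn": [0,0,0]}
    - {"slide": [0,0,0],"turn": [0,0,0]}
    - {"slide": [0,0,0],"turn": [0,0,0]}

```text
t: 32.3
position: [0.5313, 0.0863, 0.1751]
eef_rot: [179.9, -0.0, -87.0]
wrist_force: [0.5, 0.3, 0.6]
opening: 0.595
grasp_force: 0.0
```

```bash
python3 - <<'E'
from fit import *
import pickle
c,P=snap("wrist"); s,T=tcp(); print(s["t"],s["position"],s["eef_rot"])
M['atop']=[rect(-.052,.052,-.021,.021,0),rect(.05,.066,-.009,.009,-.005)]; M['mtop']=[lv(outm(0),0)]
for k,g in(('atop',[.5315,-.036,3]),('apock',[.5315,-.036,3]),('mtop',[.5345,.0575,3]),('mpock',[.5345,.0575,3])):
    for thr in(45,62,75):
        *o,d=fit(c,P,k,g,.038 if 'top' in k else .036,thr); print(k,thr,np.round(o,4))
f=c["frame"].max(2)
# ascii view of the case
for r in f[60:400:7,130:430:4]: print(''.join(' .:-=+*#%@'[min(9,int(t)//15)] for t in r))
E
```

```text
32.35 [0.53129104 0.08616626 0.17493698] [ 1.79925452e+02 -3.50394713e-02 -8.69740322e+01]
atop 45 [ 0.5309 -0.0359  2.897   0.0357]
atop 62 [ 0.5306 -0.0363  2.8993  0.0587]
atop 75 [ 0.5315 -0.0364  3.0767  0.0756]
apock 45 [ 0.5309 -0.0353  2.8268  0.0377]
apock 62 [ 0.5307 -0.0357  2.8437  0.0126]
apock 75 [ 0.5307 -0.0358  2.908   0.0068]
mtop 45 [0.533  0.0565 3.0044 0.0088]
mtop 62 [0.533  0.0561 2.6974 0.037 ]
mtop 75 [0.5331 0.0556 3.023  0.0611]
mpock 45 [0.5333 0.0575 3.0129 0.0417]
mpock 62 [0.533  0.0572 2.781  0.0114]
mpock 75 [0.533  0.0572 2.5949 0.0152]
@@@@@@@@@@:++++++++++++...::::::+*+****************:::::********:%%@@@@@@@@
@@@@@@@@@@.+++++++++**+..:..:::::..:::::::::::::::::.::.*******+:%@@@@@@@@@
@@@@@@@@@@.-++++++++*++-..::.:::::::.:...........:....::*******-:@@@@@@@@@@
@@@@@@@@@@.:++++++++++++*+++*+***+*****************************:-@@@@@@@@@@
@@@@@@@@@@-.++++++++++++++*+++++*****+*************************:+@@@@@@@@@@
@@@@@@@@@@*.++++++++++++++++++++++**++*******+*****************:#@@@@@@@@@@
@@@@@@@@@@@.++++++++++++++++*++++++++*++*++***+**+**+*+*****+**:@@@
[... 2500 characters left out ...]
....  .:.:.... .
:::::::..............+@@@@@@@@@@@@@@@@@@@@@@@@@@@@@@@-........:...::::::...
:::::....:..........:@@@@@@@@@@@@@@@@@@@@@@@@@@@@@@@@@.............:::.....
:::........ .... . ..*@@@@@@@@@@@@@@@@@@@@@@@@@@@@@@@...:.........:.: . ...
:............... .. .:+@@@@@@@@@@@@@@@@@@@@@@@@@@@@@@.:....................
......:=+......... ...+.  .......=@@@@@@*:... . ...*:.::.........%%+.......
....-++++............................. .. .. ....................%@@++.....
.. =+++++.. ..... .. .. ... ...... .. ............ .......:.  ...++++++.. .
..@@@@@++:.............. . .... .. ....  ......... .. ...........+++++++: .
:@@@@@@@+:......... .  ..... . ............ ......   ......:..:..+++++++++.
```

```bash
python3 -c "
from station import arm
print(arm.finish_job())"
```

```text
the job is handed in; nothing more can be done
None
```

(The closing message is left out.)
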